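Set the stop screw of a pad press and lock it with its jam nut

ROBOT

A 6-joint arm with a two-finger parallel gripper is mounted at the origin on the work surface; the furniture and walls round the work are solid. World frame = base frame: x ahead of the robot, y to its left, z up, the work surface at z = 0. Lengths are in m, angles in rad, forces in N, time in s.
With the tool pointing down it reaches from about 0.225 to 0.875 m from the base axis. Payload 3.4 kg.
Tool frame: the origin (TCP) lies midway between the tips of the shut fingers; the grasp point (between the pads) lies 19 mm behind it (manip.grasp_offset is the distance from the TCP to the grasp point, in m); x points along the fingers, y is the direction in which the jaws open and shut, and the axes are right-handed (so a half turn about x gives the same grasp; the last joint's range is limited). The gripper opens to 85 mm and grips with 20 to 120 N. Pads are 22 mm wide; open, the fingers measure 114 mm over their backs; the gripper's body (76 mm by 85 mm) begins 54 mm behind the grasp point. The pads swing forward as they close: fully open they stand 13 mm farther back than shut.
Start: joints at [1.199, 0.276, 1.505, -0, 1.361, -0.121], TCP at [0.143, 0.557, 0.231] pointing down, gripper open.
Joint ranges: [-2.89, 2.89], [-0.75, 2.08], [0.22, 2.7], [-1.18, 4.32], [0.11, 2.71], [-2.7, 2.7]. Speed limits (rad/s): [2.57, 2.57, 3.14, 3.14, 3.14, 3.14].

INTERFACE

Orientations are given as a unit quaternion [w, x, y, z].
In Python, from rig import manip gives the robot as it stands.
- The arm moves only by the shell command python3 -m creep 'ROWS' [OPENING] [FORCE]. ROWS is a JSON object of lists of equal length, an entry for each row: "delta_pos": the shift along the tool's x, y, z in cm, a list of three; "dr": the turn, a rotation vector about the tool's x, y, z in rad, a list of three. In form: {"delta_pos": [[dx, dy, dz], ...], "dr": [[rx, ry, rz], ...]}. A call has 1 to 10 rows; each row is the pose to reach, as a shift and turn from the pose commanded when the call began, along the tool's axes at that moment; what a row does not reach only later rows make up. A row lasts 1/10 s, in which the tool goes at most 50 mm and 8.59 degrees, less where a joint would pass 70% of its speed; a pose out of reach is approached as far as the arm can. A call with a gripper value outside its range is refused whole. OPENING is the opening, from -1 (shut) to 1 (fully open), set as the call begins (- or left out, the last holds). The fingers move at their own pace and stop on an object; FORCE is the grip in N (left out, the last holds). Time passes only in rows, so rows that repeat a pose let the fingers close. It gives the time, the measured TCP pose, the force and the opening at its end, in the units of the state.
- manip.get_state(): the state, without advancing time (a new reading comes with each control period).
- manip.get_image(name): name is "side" or "top" or "wrist"; returns a dict with "pixels" (400x640x3 uint8, blue, green, red), "depth" (400x640 float32, m along the optical axis (not along the pixel's ray), 0 where there is no reading), "intrinsics" (3x3 intrinsics, pixels), "rvec" (rotation vector, rad) and "tvec" (3), from world to camera coordinates, as OpenCV has them. Camera axes: x right, y down, z forward; pixel columns grow to the right and rows downward; lengths in m; the calibration is good to about 2 mm. A picture is of the moment at which its call begins.
- manip.sign_off(): hands the job in, once; it reports no verdict.
The state is a dict: "clock": time; "qpos": joint angles; "qd": joint speeds; "effort": joint torques, N m; "position": TCP position; "ee_rot": TCP orientation; "contact_force": force on the tool from outside, world axes, zero at the start; "moment": the same for the moment, N m; "width": finger opening in m.
Only numpy, scipy, OpenCV 4.12 (cv2) and the standard library are available. Lean on these libraries where they do the work, as an engineer would, in place of code of your own. Each camera call takes 0.05 s, during which the arm holds its last target. There are 200 camera calls.

TASK

A freshly glued label pad sits in the small bench press. First turn the black bar knob on top clockwise (seen from above) until its red pointer faces the red line on the index plate, and not noticeably past it, as that would crush the pad; then run the brass jam nut below it down clockwise until it is fully home against the steel boss, with the pointer still facing the line. Leave the tape reel and the thread bobbin where they stand and let go of the press.

Things in the scene. Friction and masses are not known exactly. Their poses are not given: they have to be found in the camera images.
- press: grey bench press fixed to the table. Origin on the table below its upright spindle axis; z up, x from the spindle to the press's column, y 90 degrees counter-clockwise from x seen from above. Bed plate 172 x 120 x 12 mm, x = -65 to +107 mm. Column 72 mm high at its +x end; an arm (36 mm wide, top at z = 71 mm) runs from it to the steel boss. Knob and nut sit on the spindle axis, knob on top.
- boss_top (a point): centre of the top face of the round steel boss, 48 mm diameter, on the spindle axis at z = 80 mm; the jam nut seats on this face. The steel spindle (20 mm diameter) rises from it through the nut to the knob.
- red_line (a point): top end of the upright red line, the mark, on a thin aluminium index plate (26 mm wide, 4 mm thick) that stands on the column, 86 mm from the spindle axis in the press's x direction; top at z = 118 mm
- knob_center (a point): centre of the black knob's grip bar, head of the stop screw, on the spindle axis: 34 mm long (its x), 16 mm wide between flat sides (its y), 20 mm high, with a collar of 26 mm diameter reaching 3 mm below it. Its x points the way of the red pointer stripe on its top and end. At z = 122 mm with the pointer at the mark, up to 2.2 mm higher when backed off.
- stop_screw (a joint): angle of the stop screw, rad, growing clockwise seen from above. 0: pointer faces the red line, the press foot just rests on the pad; negative: pointer turned counter-clockwise (starts 0.7 to 1.4 rad short). Goes down 1.59 mm per rad (10 mm a turn), friction 0.08 N m, stays where it is left. It can be turned past the mark, which crushes the pad.
- nut_center (a point): centre of the brass hexagonal jam nut, on the spindle axis: 50 mm across flats, 18 mm high. Its x axis is square to a pair of flats, so it can be gripped along x and at 60 and 120 degrees to x. At z = 89 mm when home, up to 4.6 mm higher when backed off. The knob above fits between fingers that hold the nut: it reaches at most 19 mm from the axis and up to z = 135 mm.
- jam_nut (a joint): angle of the jam nut, rad, growing clockwise seen from above. At 0 it is fully home and stops hard against the boss, with its x axis along the press's x; negative: still to be turned (starts 1.7 to 2.9 rad short). Goes down 1.59 mm per rad, friction 0.06 N m, stays where it is left, turns independently of the stop screw.
- tape_reel: reel of tying tape standing on the table, 88 mm diameter, 105 mm high, origin at the centre of its underside; a bystander
- linen_thread: bobbin of linen thread standing on the table, 33 mm diameter, 42 mm high, origin at the centre of its underside; a bystander
There are look-alikes about, which are no part of the job. There is more than one size of the press; the job needs the largest.

How it is judged:
By the outcome, as a careful person would: the job done as asked, in the order asked, and still so for the second after the job is handed in, with the robot touching nothing.
It also fails if it takes over 61 s, if anything falls off the work surface, if the arm or the gripper's body presses on something with over 40 N, if the wrist force passes 120 N, or if a joint passes its speed limit or range.

## Working session

There is one attempt and no reset: what is moved stays moved. The work goes in short steps, Python scripts to look and compute and a shell command to move; the robot and the scene stay as the last step left them, time stands still between calls to the robot, and variables do not carry over. Pictures are saved under pics/ and viewed, about 8 in all and at most 12, crops included, and the job is handed in when it is done.

```bash
ls; mkdir -p pics
cat > h.py <<'E'
import numpy as np, cv2
from rig import manip
from scipy.spatial.transform import Rotation as R
def cam(im):
    Rm=cv2.Rodrigues(np.array(im["rvec"],float))[0]; t=np.array(im["tvec"],float).ravel(); K=np.array(im["intrinsics"]); return K,Rm,t
def ray(im,u,v):
    K,Rm,t=cam(im); d=Rm.T@np.linalg.inv(K)@np.array([u,v,1.]); return -Rm.T@t,d
def onz(im,u,v,z):
    c,d=ray(im,u,v); return c+d*(z-c[2])/d[2]
def dep(im,u,v):
    c,d=ray(im,u,v); return c+d*im["depth"][int(round(v)),int(round(u))]
def proj(im,p):
    K,Rm,t=cam(im); q=K@(Rm@np.array(p)+t); return q[:2]/q[2]
def cloud(im):
    K,Rm,t=cam(im); v,u=np.mgrid[:400,:640]; d=np.einsum('ij,hwj->hwi',Rm.T@np.linalg.inv(K),np.dstack([u,v,np.ones_like(u)]).astype(float))
    return -Rm.T@t+d*im["depth"][...,None]
E
python3 - <<'E'
from h import *
import pickle
for n in("top","side"):
    im=manip.get_image(n); pickle.dump(im,open(n+"0.pkl","wb")); cv2.imwrite(f"pics/{n}0.png",im["pixels"])
    K,Rm,t=cam(im); print(n,-Rm.T@t,K[0,0])
print(manip.get_state())
E
```

```text
pics
top [ 0.27164265 -0.1123377   1.52634291] 461.71698460398386
side [-0.22914908 -1.10710203  0.62421666] 397.2058723495067
{'clock': 0.1, 'qpos': array([ 1.19902435e+00,  2.76526083e-01,  1.50602811e+00,  1.01257028e-06,
        1.36068182e+00, -1.21000792e-01]), 'qd': array([-0.00043533, -0.00152115, -0.00317702,  0.00024309, -0.00078398,
        0.00174995]), 'effort': array([ 7.26774524e-04, -4.17703271e+01, -2.46402311e+01, -3.72042123e-04,
        5.75568571e-03, -2.25290063e-05]), 'position': array([0.14251832, 0.55656749, 0.23052084]), 'ee_rot': array([ 0.70141336,  0.08786553,  0.70169746, -0.0889923 ]), 'contact_force': array([ 0.50968667, -0.12408202, -0.08513979]), 'moment': array([ 0.01393347, -0.01285052,  0.02631372]), 'width': 0.08545412346062035}
```

View pics/top0.png

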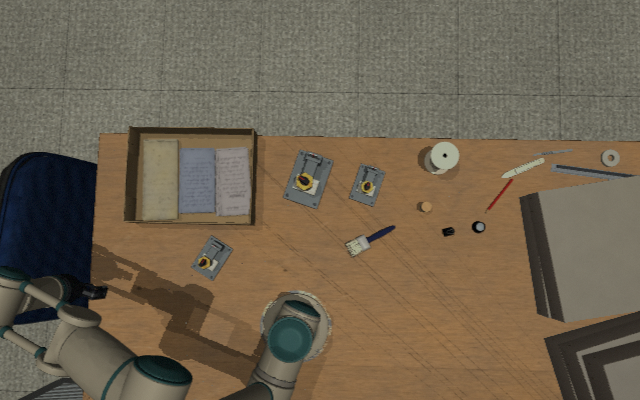

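View pics/side0.png

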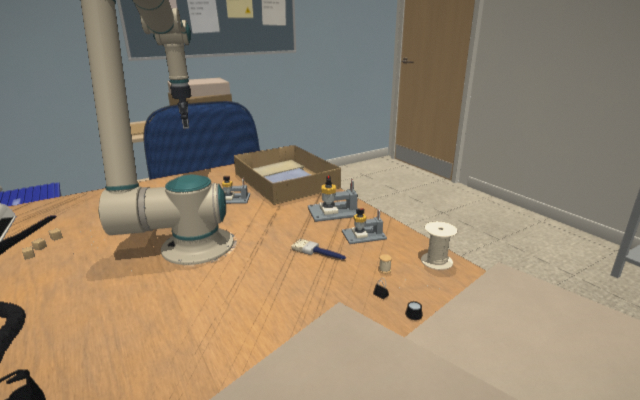

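Candidates for the press in the top view: (308,180) the biggest, (367,186) medium and (212,257) small. In the side view they are at (333,200), (364,228) and (232,192). The tape reel is at (442,157) and the bobbin at (425,207). I choose the one at top (308,180), and will check it by its bed size and a close crop.

Run:
```python
from h import *
import pickle
t=pickle.load(open("top0.pkl","rb")); s=pickle.load(open("side0.pkl","rb"))
P=cloud(t)
for n,(u,v) in dict(big=(308,180),mid=(367,186),small=(212,257),reel=(442,157),bob=(425,207)).items():
    print(n,dep(t,u,v).round(3))
# bed plate of big: points of height 5..20mm in window + table
hsv=cv2.cvtColor(t["pixels"],cv2.COLOR_BGR2HSV)
for n,(u0,u1,v0,v1) in dict(big=(275,345,140,220),mid=(345,392,155,215),small=(185,240,228,287)).items():
    w=np.zeros((400,640),bool); w[v0:v1,u0:u1]=1
    m=(w&((hsv[...,1]<70)&(hsv[...,0]>80)|(P[...,2]>.03))).astype(np.uint8)
    c=max(cv2.findContours(m,0,1)[0],key=cv2.contourArea).reshape(-1,2)
    pts=np.array([onz(t,u,v,.012)[:2] for u,v in c],np.float32)
    print(n,"bed",cv2.minAreaRect(pts))
    y=w&(hsv[...,0]>15)&(hsv[...,0]<32)&(hsv[...,1]>150)&(hsv[...,2]>120)
    vv,uu=np.nonzero(y); print(" yellow",len(uu),uu.mean(),vv.mean(), onz(t,uu.mean(),vv.mean(),.1).round(4), "z max",P[w][:,2].max())
    q=P[w&(P[...,2]>.105)]; print(" high pts",len(q),q.mean(0).round(3))
c1=cv2.resize(t["pixels"][135:225,270:350],None,fx=5,fy=5,interpolation=cv2.INTER_CUBIC)
c2=cv2.resize(s["pixels"][165:235,295:375],None,fx=5,fy=5,interpolation=cv2.INTER_CUBIC)
c2=cv2.copyMakeBorder(c2,0,100,0,0,0)
cv2.imwrite("pics/c1.png",np.hstack([c1,c2]))
```

```text
big [ 0.462 -0.038  0.137]
mid [ 0.452 -0.22   0.094]
small [0.22  0.268 0.047]
reel [ 0.546 -0.451  0.101]
bob [ 0.394 -0.412  0.037]
big bed ((0.5163224935531616, -0.03229735791683197), (0.10110753774642944, 0.13594992458820343), 50.762325286865234)
 yellow 96 304.8229166666667 181.72916666666666 [ 0.4611 -0.0264  0.1   ] z max 1.5263429131137725
 high pts 132 [ 0.434 -0.045  0.39 ]
mid bed ((0.48569008708000183, -0.23207147419452667), (0.0782887414097786, 0.09185469895601273), 74.08914947509766)
 yellow 25 366.6 187.0 [ 0.4481 -0.2187  0.1   ] z max 1.5263429131137725
 high pts 12 [ 0.272 -0.112  1.526]
small bed ((0.21669220924377441, 0.2793739438056946), (0.08118239790201187, 0.1180073469877243), 58.790836334228516)
 yellow 50 204.84 262.24 [0.2052 0.2764 0.1   ] z max 1.5263429131137725
 high pts 11 [ 0.272 -0.112  1.526]
```

View pics/c1.png

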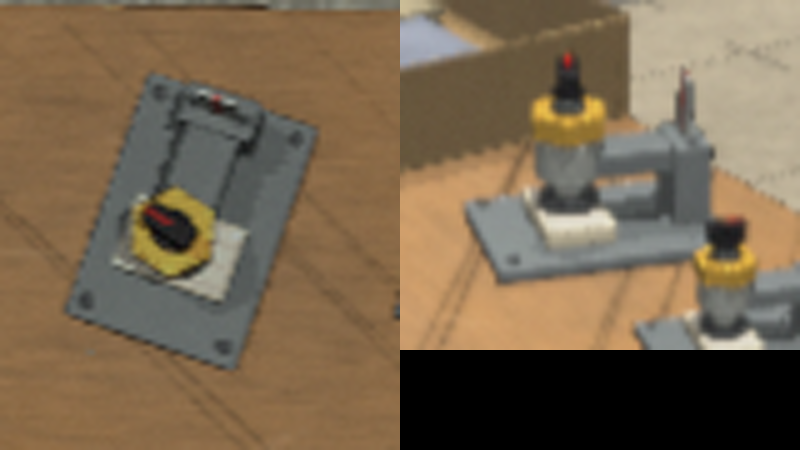

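The close crop shows the big press: yellow nut at about top (305,182), red pointer pointing up-left in the picture, index plate at about (313,154). The bed measures about 51 x 35 px, or roughly 170 x 117 mm, which makes it the largest press. Next I move above it and look with the wrist camera.

Run:
```python
from h import *
import pickle
t=pickle.load(open("top0.pkl","rb"))
cs=[(300,149.6),(333.4,160.4),(317.4,208.6),(283.4,197.4)]
p=np.array([onz(t,u,v,.012)[:2] for u,v in cs]); print(p.round(4))
print("sides",[np.linalg.norm(p[i]-p[i-1]).round(4) for i in range(4)])
for a,b in((3,0),(2,1)):
    d=p[b]-p[a]; print("ang",np.arctan2(d[1],d[0]))
ax=((p[0]+p[1])-(p[2]+p[3])); ax/=np.linalg.norm(ax)
print("axis est",p.mean(0)-.021*ax, "line",onz(t,313.2,154.8,.118))
print("yellow@.1",onz(t,304.8,181.7,.1))
s=manip.get_state(); Q=R.from_quat(s["ee_rot"][[1,2,3,0]]).as_matrix(); print("tool axes cols\n",Q.round(3))
w=manip.get_image("wrist"); K,Rm,tt=cam(w); print("cam in tool",Q.T@(-Rm.T@tt-s["position"]),"\n",(Q.T@Rm.T).round(3),K[0,0])
goal=np.array([.46,-.03,.33]); print("shift cm in tool",Q.T@(goal-s["position"])*100)
```

```text
[[ 0.5802 -0.0024]
 [ 0.5458 -0.1142]
 [ 0.3845 -0.0646]
 [ 0.4194  0.0485]]
sides [np.float64(0.1687), np.float64(0.117), np.float64(0.1688), np.float64(0.1184)]
ang -0.3064191993533954
ang -0.29830733126885534
axis est [ 0.46241538 -0.02696007] line [ 0.54302961 -0.05137602  0.118     ]
yellow@.1 [ 0.4611866  -0.02631659  0.1       ]
tool axes cols
 [[-0.001  0.248  0.969]
 [-0.002  0.969 -0.248]
 [-1.    -0.002 -0.   ]]
cam in tool [-0.14155354 -0.00019104 -0.08250219] 
 [[-0.001 -0.318  0.948]
 [ 1.    -0.     0.001]
 [ 0.     0.948  0.318]] 344.46878808922884
shift cm in tool [ -9.87709708 -48.95986232  45.30889836]
```

```bash
python3 -m creep '{"delta_pos":[[-1,-3,3],[-2,-6,6],[-2,-9.5,9],[-2,-13,12],[-2,-16.5,15],[-2,-20,18.5],[-2,-23,22],[-2,-26,25],[-2,-29.5,28],[-2,-33,31]],"dr":[[0,0,0],[0,0,0],[0,0,0],[0,0,0],[0,0,0],[0,0,0],[0,0,0],[0,0,0],[0,0,0],[0,0,0]]}' 1 30
python3 -m creep '{"delta_pos":[[0,-3,3],[0,-6.5,6],[0,-10,9],[0,-13,12],[0,-15.6,14.4],[0,-15.6,14.4],[0,-15.6,14.4],[0,-15.6,14.4]],"dr":[[0,0,0],[0,0,0],[0,0,0],[0,0,0],[0,0,0],[0,0,0],[0,0,0],[0,0,0]]}'
python3 - <<'E'
from h import *
import pickle
s=manip.get_state(); print(s["clock"],s["qpos"].round(3),s["position"].round(4))
w=manip.get_image("wrist"); pickle.dump((w,s),open("w1.pkl","wb")); cv2.imwrite("pics/w1.png",w["pixels"])
E
```

```text
clock: 1.15
position: [0.3615, 0.1587, 0.2513]
ee_rot: [0.702, 0.088, 0.701, -0.088]
contact_force: [1.5, 0.5, -0.6]
width: 0.0854
clock: 1.95
position: [0.4611, -0.0256, 0.251]
ee_rot: [0.701, 0.089, 0.702, -0.088]
contact_force: [0.2, 0.5, -0.1]
width: 0.0851
1.95 [-2.070e-01  9.300e-02  1.692e+00  1.000e-03  1.359e+00 -1.527e+00] [ 0.4611 -0.0256  0.251 ]
```

View pics/w1.png

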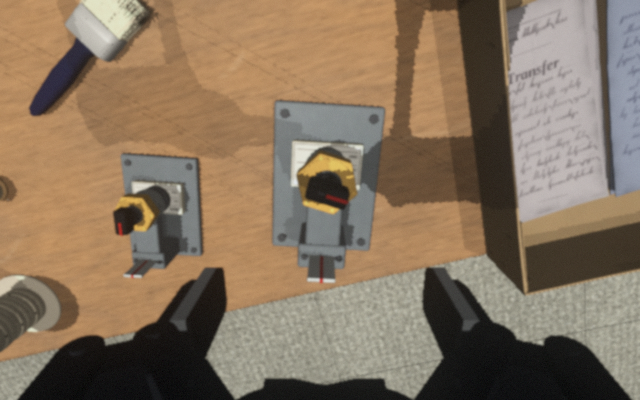

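The wrist view shows the big press upright in the frame: nut at about (327,180), black knob at about (327,188), pointer stripe running from (326,193) to (348,202), red line on the plate at (321,268), and the medium press at (140,215).

```bash
cat > meas.py <<'E'
import pickle,sys
from h import *
def hexfit(pts):
    best=None
    c=cv2.minEnclosingCircle(pts.astype(np.float32))
    h=cv2.convexHull(pts.astype(np.float32)).reshape(-1,2)
    # support width vs direction, period 60 deg
    a=np.linspace(0,np.pi/3,121)[:-1]
    f=[sum(np.ptp(h@np.array([np.cos(x+k*np.pi/3),np.sin(x+k*np.pi/3)])) for k in range(3))/3 for x in a]
    return c,a[int(np.argmin(f))],min(f),h
def run(w,u0,u1,v0,v1):
    P=cloud(w); hsv=cv2.cvtColor(w["pixels"],cv2.COLOR_BGR2HSV); H,S,V=[hsv[...,i].astype(int) for i in range(3)]
    W=np.zeros((400,640),bool); W[v0:v1,u0:u1]=1
    z=P[...,2]
    red=W&((H<8)|(H>172))&(S>130)&(V>70)
    yel=W&(H>12)&(H<35)&(S>120)&(V>90)
    blk=W&(z>.108)&(z<.15)&(V<90)&~red
    kz=z[W&(z>.12)&(z<.15)&(S<140)]
    top=W&(z>.126)&(z<.15)&(((V<90)|red))
    zt=np.median(P[top][:,2]); print("knob top z",zt, top.sum())
    top&=abs(z-zt)<.004
    v,u=np.nonzero(top); q=np.array([onz(w,a,b,zt)[:2] for a,b in zip(u,v)]); 
    r=cv2.minAreaRect(q.astype(np.float32)); print("knob rect",np.array(r[0]).round(4),np.array(r[1]).round(4),r[2], "PCA",end=" ")
    ev,E=np.linalg.eigh(np.cov(q.T)); d=E[:,1]
    v,u=np.nonzero(red&(z>.115)&(np.hypot(P[...,0]-r[0][0],P[...,1]-r[0][1])<.03)); qr=np.array([onz(w,a,b,zt)[:2] for a,b in zip(u,v)]); print("red n",len(qr),qr.mean(0))
    if d@(qr.mean(0)-np.array(r[0]))<0:d=-d
    dr=qr.mean(0)-np.array(r[0]); er=np.linalg.eigh(np.cov(qr.T))[1][:,1]; er=er if er@dr>0 else -er
    print("knob ang pca",np.arctan2(d[1],d[0]).round(3),"red centroid",np.arctan2(dr[1],dr[0]).round(3),"red pca",np.arctan2(er[1],er[0]).round(3))
    print("knob depth center",P[top].mean(0).round(4))
    zy=z[yel]; zn=np.median(zy[zy>np.percentile(zy,50)]); ny=yel&(abs(z-zn)<.003)
    v,u=np.nonzero(ny); q=np.array([onz(w,a,b,zn)[:2] for a,b in zip(u,v)])
    c,a,f,h=hexfit(q); print("nut top z",zn.round(4),len(q),"circ",c,"flat normal ang mod60",a.round(3),"width",f)
    for dz in (.045,): pass
    pl=red&(z>.09)&(np.hypot(P[...,0]-r[0][0],P[...,1]-r[0][1])>.05)
    v,u=np.nonzero(pl)
    if len(u): 
        L=P[pl]; i=L[:,2].argsort()[::-1][:max(3,len(L)//4)]; print("line top",L[i].mean(0).round(4),"ang from knob",np.arctan2(L[:,1].mean()-r[0][1],L[:,0].mean()-r[0][0]).round(3), "dist",np.hypot(L[:,1].mean()-r[0][1],L[:,0].mean()-r[0][0]).round(4))
if __name__=="__main__":
    w,s=pickle.load(open(sys.argv[1],"rb")); run(w,*map(int,sys.argv[2:6]))
E
python3 meas.py w1.pkl 270 390 95 290
python3 - <<'E'
from h import *
import pickle
t=pickle.load(open("top0.pkl","rb"));w=pickle.load(open("w1.pkl","rb"))[0]
for im,uv in((t,(304.5,180.5)),):
    print(onz(im,*uv,.133))
c1=cv2.resize(w["pixels"][120:290,260:400],None,fx=3.5,fy=3.5,interpolation=cv2.INTER_CUBIC); cv2.imwrite("pics/c2.png",c1)
E
```

```text
knob top z 0.13272180915293078 844
knob rect [ 0.4608 -0.0226] [0.0336 0.0165] 58.03662109375 PCA red n 94 [ 0.46642633 -0.01662834]
knob ang pca 1.002 red centroid 0.808 red pca 1.012
knob depth center [ 0.4607 -0.0229  0.1327]
nut top z 0.1006 1367 circ ((0.4609295725822449, -0.023952802643179893), 0.028045836836099625) flat normal ang mod60 0.48 width 0.049367999072302576
line top [ 0.5438 -0.05    0.1175] ang from knob -0.317 dist 0.0862
[ 0.46046573 -0.02730413  0.133     ]
```

View pics/c2.png

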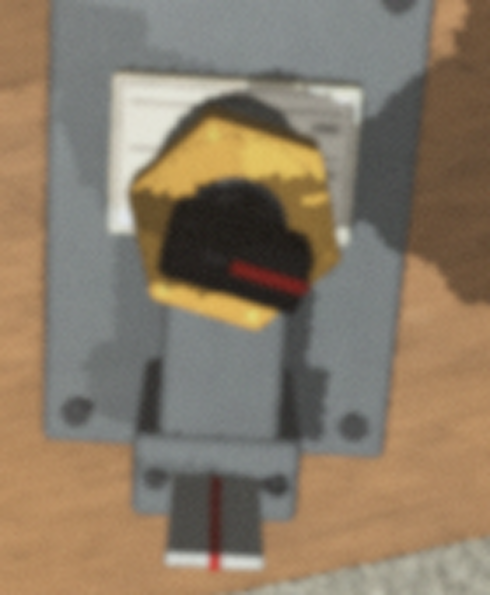

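```bash
python3 -m creep '{"delta_pos":[[0,0,0],[0,0,0],[0,0,0],[0,0,0],[0,0,0],[0,0,0],[0,0,0],[0,0,0],[0,0,0],[0,0,0]],"dr":[[0.14,0,0],[0.28,0,0],[0.42,0,0],[0.56,0,0],[0.7,0,0],[0.84,0,0],[0.98,0,0],[1.12,0,0],[1.26,0,0],[1.4,0,0]]}'
python3 -m creep '{"delta_pos":[[0,0,0],[0,0,0],[0,0,0],[0,0,0],[0,0,0],[0,0,0]],"dr":[[0.14,0,0],[0.28,0,0],[0.42,0,0],[0.484,0,0],[0.484,0,0],[0.484,0,0]]}'
python3 - <<'E'
from h import *
import pickle
s=manip.get_state(); print(s["clock"],s["qpos"].round(3),s["position"].round(4))
w=manip.get_image("wrist"); pickle.dump((w,s),open("w2.pkl","wb")); cv2.imwrite("pics/w2.png",w["pixels"])
Q=R.from_quat(s["ee_rot"][[1,2,3,0]]).as_matrix(); print(Q.round(3),"y ang",np.arctan2(Q[1,1],Q[0,1]))
from meas import run
print(proj(w,[.461,-.025,.13]),proj(w,[.544,-.05,.118]))
u,v=proj(w,[.461,-.025,.11]).astype(int); run(w,max(u-110,0),min(u+110,640),max(v-110,0),min(v+80,400))
E
```

```text
clock: 3.0
position: [0.4612, -0.025, 0.2515]
ee_rot: [0.479, 0.521, 0.479, -0.52]
contact_force: [0.3, 1.0, 0.0]
width: 0.0858
clock: 3.6
position: [0.4615, -0.0255, 0.2515]
ee_rot: [0.342, 0.619, 0.342, -0.619]
contact_force: [0.1, 1.0, -0.4]
width: 0.0853
3.6 [-0.206  0.092  1.691  0.     1.358  0.355] [ 0.4615 -0.0255  0.2515]
[[ 0.     0.847 -0.532]
 [ 0.    -0.532 -0.847]
 [-1.     0.    -0.   ]] y ang -0.5610496748791912
[324.00337653 192.72833492] [427.09162952 161.24267303]
knob top z 0.13272583950990546 773
knob rect [ 0.4632 -0.0222] [0.0345 0.015 ] 57.3705940246582 PCA red n 125 [ 0.46637453 -0.01628128]
knob ang pca 0.984 red centroid 1.085 red pca 1.005
knob depth center [ 0.4631 -0.0221  0.1327]
nut top z 0.0002 5770 circ ((0.4405432343482971, -0.04748895391821861), 0.16599896550178528) flat normal ang mod60 1.012 width 0.29265016426118295
line top [ 0.5347 -0.0265  0.1868] ang from knob -0.279 dist 0.0814
```

```bash
python3 -m creep '{"delta_pos":[[2.5,0,-0.1],[5,-0.05,-0.17],[7.5,-0.05,-0.17],[10,-0.05,-0.17],[12,-0.05,-0.17],[13,-0.05,-0.17],[13.5,-0.05,-0.17],[13.5,-0.05,-0.17],[13.5,-0.05,-0.17]],"dr":[[0,0,0],[0.01,0,0],[0.01,0,0],[0.01,0,0],[0.01,0,0],[0.01,0,0],[0.01,0,0],[0.01,0,0],[0.01,0,0]]}'
python3 -m creep '{"delta_pos":[[0,0,0],[0,0,0],[0,0,0],[0,0,0],[0,0,0],[0,0,0],[0,0,0],[0,0,0],[0,0,0],[0,0,0]],"dr":[[0,0,0],[0,0,0],[0,0,0],[0,0,0],[0,0,0],[0,0,0],[0,0,0],[0,0,0],[0,0,0],[0,0,0]]}' -1 30
python3 - <<'E'
from h import *
import pickle
s=manip.get_state(); print(s)
Q=R.from_quat(s["ee_rot"][[1,2,3,0]]).as_matrix(); print("F tool",Q.T@s["contact_force"],"y ang",np.arctan2(Q[1,1],Q[0,1]))
E
```

```text
clock: 4.55
position: [0.4632, -0.0248, 0.1171]
ee_rot: [0.338, 0.622, 0.338, -0.621]
contact_force: [-0.2, 0.8, 0.2]
width: 0.0852
clock: 5.55
position: [0.4623, -0.0246, 0.1164]
ee_rot: [-0.338, -0.621, -0.338, 0.621]
contact_force: [-1.6, 1.2, 5.1]
width: 0.0154
{'clock': 5.55, 'qpos': array([-2.03822889e-01,  2.08890804e-01,  1.91278708e+00,  2.10992994e-04,
        1.02007827e+00,  3.70013405e-01]), 'qd': array([ 3.41452600e-04,  6.60975382e-05,  3.89927654e-04, -5.22364366e-04,
       -1.29971646e-04,  7.77043735e-04]), 'effort': array([ -0.43575866, -30.99767089, -19.72854316,  -0.14892943,
        -0.66448174,   0.05960334]), 'position': array([ 0.46229878, -0.0246201 ,  0.11642669]), 'ee_rot': array([-0.33794128, -0.62107474, -0.33811301,  0.62108087]), 'contact_force': array([-1.56114259,  1.21113314,  5.14254543]), 'moment': array([0.13011067, 0.28619419, 0.02813376]), 'width': 0.015399975674486152}
F tool [-5.14209882 -1.96969602 -0.17000136] y ang -0.5739467097462626
```

```bash
python3 -m creep '{"delta_pos":[[-0.04,0,0],[-0.03,0,0],[-0.01,0,0],[0.0,0,0],[0.02,0,0],[0.04,0,0],[0.06,0,0],[0.08,0,0],[0.1,0,0],[0.1,0,0]],"dr":[[0,0,0],[0.12,0,0],[0.24,0,0],[0.36,0,0],[0.48,0,0],[0.6,0,0],[0.72,0,0],[0.84,0,0],[0.95,0,0],[0.95,0,0]]}'
python3 - <<'E'
from h import *
import pickle
s=manip.get_state(); print(s["moment"],s["qpos"])
w=manip.get_image("wrist"); pickle.dump((w,s),open("w3.pkl","wb")); t=manip.get_image("top"); pickle.dump((t,s),open("t3.pkl","wb"))
Q=R.from_quat(s["ee_rot"][[1,2,3,0]]).as_matrix(); print("F tool",Q.T@s["contact_force"],"y ang",np.arctan2(Q[1,1],Q[0,1]),s["width"])
cv2.imwrite("pics/w3.png",w["pixels"])
E
```

```text
clock: 6.55
position: [0.4618, -0.024, 0.115]
ee_rot: [-0.016, -0.706, -0.017, 0.707]
contact_force: [-1.9, 2.2, 3.0]
width: 0.0153
[ 0.5472673   0.31381468 -0.07614834] [-2.03638993e-01  2.10426033e-01  1.91503593e+00  1.48993569e-03
  1.01766671e+00  1.32010018e+00]
F tool [-2.98519252 -2.27278216  1.78200164] y ang -1.5245238279288746 0.015309595314188814
```

View pics/w3.png

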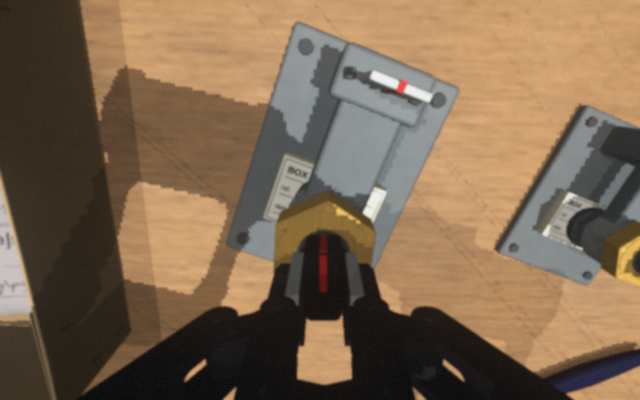

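The wrist view shows the fingers holding the knob flats, the pointer stripe running from (323,237) to (323,290), and the red mark on the plate at (402,87). The turn is well under way.

```bash
cat > ang.py <<'E'
from h import *
def rep(w,s,zk):
    hsv=cv2.cvtColor(w["pixels"],cv2.COLOR_BGR2HSV); H,S,V=[hsv[...,i].astype(int) for i in range(3)]
    red=(((H<8)|(H>172))&(S>130)&(V>70)).astype(np.uint8)
    n,l,st,ce=cv2.connectedComponentsWithStats(red)
    Q=R.from_quat(s["ee_rot"][[1,2,3,0]]).as_matrix()
    for i in range(1,n):
        if st[i,4]<12: continue
        u,v=ce[i]
        if st[i,4]>2000 or not(200<u<470): continue
        for z in (.118,zk):
            p=onz(w,u,v,z); d=p-s["position"]
            print(st[i],ce[i].round(1),"z",z,p.round(4),"dist",np.hypot(d[0],d[1]).round(4),"ang from tcp",np.arctan2(d[1],d[0]).round(4),"tool yz mm",(Q.T@d*1000)[1:].round(1))
        vv,uu=np.nonzero(l==i); q=np.array([onz(w,a,b,zk)[:2] for a,b in zip(uu,vv)]); e=np.linalg.eigh(np.cov(q.T))[1][:,1]
        print("  pca ang mod pi",np.arctan2(e[1],e[0])%np.pi)
    print("-z tool ang",np.arctan2(-Q[1,2],-Q[0,2]))
E
python3 - <<'E'
from ang import *
import pickle
w,s=pickle.load(open("w3.pkl","rb")); rep(w,s,.1325)
# top view line/nut
t,_=pickle.load(open("t3.pkl","rb")); cv2.imwrite("pics/t3.png",t["pixels"])
P=cloud(w); 
for u,v in((402,80),(402,87),(385,79),(415,92),(380,120),(330,110)): print(u,v,P[v,u].round(4))
E
```

```text
[395  80  12  14  86] [401.   86.9] z 0.118 [ 0.5436 -0.0495  0.118 ] dist 0.0856 ang from tcp -0.3022 tool yz mm [ 29.2 -80.5]
[395  80  12  14  86] [401.   86.9] z 0.1325 [ 0.5435 -0.0465  0.1325] dist 0.0847 ang from tcp -0.2682 tool yz mm [ 26.2 -80.5]
  pca ang mod pi 2.791278671535595
[319 234   8  19  98] [322.8 243.9] z 0.118 [ 0.4762 -0.0227  0.118 ] dist 0.0145 ang from tcp 0.0906 tool yz mm [ -0.6 -14.5]
[319 234   8  19  98] [322.8 243.9] z 0.1325 [ 0.4832 -0.0225  0.1325] dist 0.0215 ang from tcp 0.0721 tool yz mm [ -0.6 -21.4]
  pca ang mod pi 0.009768342696975463
[319 255   8  37 273] [322.7 272.1] z 0.118 [ 0.4621 -0.0233  0.118 ] dist 0.0008 ang from tcp 1.2191 tool yz mm [-0.7 -0.3]
[319 255   8  37 273] [322.7 272.1] z 0.1325 [ 0.4705 -0.023   0.1325] dist 0.0088 ang from tcp 0.1182 tool yz mm [-0.7 -8.8]
  pca ang mod pi 0.05753430024407802
-z tool ang 0.046274387265327115
402 80 [ 0.546  -0.0496  0.118 ]
402 87 [ 0.5435 -0.05    0.1174]
385 79 [ 0.5461 -0.0434  0.1162]
415 92 [ 0.5419 -0.0553  0.1171]
380 120 [ 0.5266 -0.0506  0.0693]
330 110 [ 0.5266 -0.0248  0.0104]
```

```bash
python3 -m creep '{"delta_pos":[[0.02,0,0],[0.03,0,0],[0.04,0,0],[0.05,0,0],[0.05,0,0],[0.05,0,0]],"dr":[[0.1,0,0],[0.2,0,0],[0.29,0,0],[0.335,0,0],[0.335,0,0],[0.335,0,0]]}'
python3 - <<'E'
from ang import *
import pickle
s=manip.get_state(); w=manip.get_image("wrist"); pickle.dump((w,s),open("w4.pkl","wb"))
rep(w,s,.1315); print(s["moment"],s["contact_force"],s["position"],s["qpos"][5])
E
```

```text
clock: 7.25
position: [0.4619, -0.0239, 0.1145]
ee_rot: [0.102, -0.699, 0.1, 0.7]
contact_force: [-2.1, 4.2, 1.5]
width: 0.0152
[325  66   7  14  88] [328.2  72.2] z 0.118 [ 0.5436 -0.0498  0.118 ] dist 0.0857 ang from tcp -0.3067 tool yz mm [  1.7 -85.7]
[325  66   7  14  88] [328.2  72.2] z 0.1315 [ 0.5432 -0.0495  0.1315] dist 0.0853 ang from tcp -0.3054 tool yz mm [  1.6 -85.2]
  pca ang mod pi 2.8734689015522554
[319 235   8  19  88] [322.6 245. ] z 0.118 [ 0.4756 -0.0274  0.118 ] dist 0.0142 ang from tcp -0.2509 tool yz mm [ -0.5 -14.2]
[319 235   8  19  88] [322.6 245. ] z 0.1315 [ 0.4819 -0.0294  0.1315] dist 0.0208 ang from tcp -0.2666 tool yz mm [ -0.4 -20.7]
  pca ang mod pi 2.830677463878515
[319 255   8  37 243] [322.5 271.9] z 0.118 [ 0.4627 -0.0235  0.118 ] dist 0.0009 ang from tcp 0.407 tool yz mm [-0.6 -0.7]
[319 255   8  37 243] [322.5 271.9] z 0.1315 [ 0.4702 -0.0259  0.1315] dist 0.0086 ang from tcp -0.2316 tool yz mm [-0.5 -8.5]
  pca ang mod pi 2.85398745673736
-z tool ang -0.2866405375333246
[ 0.89963715  0.33129343 -0.0469833 ] [-2.13269596  4.19063813  1.45841676] [ 0.46186698 -0.02390059  0.11449017] 1.652893760709078
```

```bash
python3 -m creep '{"delta_pos":[[0,0,0],[0,0,0],[0,0,0]],"dr":[[0.02,0,0],[0.02,0,0],[0.02,0,0]]}'
python3 -m creep '{"delta_pos":[[0,0,0],[0,0,0],[0,0,0],[0,0,0],[0,0,0],[-1,0,0],[-4,0,0],[-8,0,0],[-11,0,0],[-11,0,0]],"dr":[[0,0,0],[0,0,0],[0,0,0],[0,0,0],[0,0,0],[0,0,0],[0,0,0],[0,0,0],[0,0,0],[0,0,0]]}' 1 30
python3 - <<'E'
from ang import *
import pickle
s=manip.get_state(); w=manip.get_image("wrist"); pickle.dump((w,s),open("w5.pkl","wb"))
rep(w,s,.1315); print(s["contact_force"],s["position"],s["qpos"][5]); cv2.imwrite("pics/w5.png",w["pixels"])
P=cloud(w); u,v=proj(w,[.462,-.0238,.12]).astype(int); print(u,v)
from meas import run; run(w,u-110,u+110,max(v-130,0),min(v+60,400))
E
```

```text
clock: 7.6
position: [0.4619, -0.0239, 0.1145]
ee_rot: [0.108, -0.698, 0.107, 0.699]
contact_force: [-0.5, 4.7, 1.1]
width: 0.0153
clock: 8.6
position: [0.4655, -0.0254, 0.23]
ee_rot: [-0.108, 0.703, -0.109, -0.695]
contact_force: [1.2, -0.2, -0.3]
width: 0.0854
[323  83   2   7  13] [323.5  85.8] z 0.118 [ 0.5437 -0.0498  0.118 ] dist 0.0819 ang from tcp -0.3036 tool yz mm [ -0.2 -80.7]
[323  83   2   7  13] [323.5  85.8] z 0.1315 [ 0.5435 -0.0498  0.1315] dist 0.0818 ang from tcp -0.3041 tool yz mm [ -0.2 -80.7]
  pca ang mod pi 2.872939754766111
[321 184   5  25 110] [322.9 196.1] z 0.118 [ 0.4667 -0.0249  0.118 ] dist 0.0014 ang from tcp 0.3734 tool yz mm [-0.7  0.1]
[321 184   5  25 110] [322.9 196.1] z 0.1315 [ 0.4707 -0.0262  0.1315] dist 0.0053 ang from tcp -0.157 tool yz mm [-0.7 -4.2]
  pca ang mod pi 2.836623833875675
-z tool ang -0.3079845671694858
[ 1.16952825 -0.18326865 -0.27845761] [ 0.46547352 -0.02535565  0.22996949] 1.674964353792478
323 202
knob top z 0.1306794996281827 900
knob rect [ 0.4634 -0.0243] [0.0156 0.0344] 71.782470703125 PCA red n 111 [ 0.47053293 -0.02612615]
knob ang pca -0.332 red centroid -0.25 red pca -0.305
knob depth center [ 0.4639 -0.0243  0.1306]
nut top z 0.1003 1705 circ ((0.46338286995887756, -0.023301875218749046), 0.027863096445798874) flat normal ang mod60 0.48 width 0.04889567485737876
line top [ 0.5445 -0.0502  0.1181] ang from knob -0.308 dist 0.0844
```

View pics/w5.png

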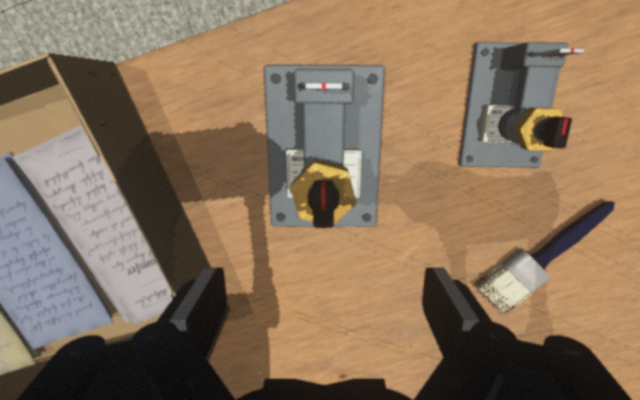

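The wrist view shows the knob released, stripe at about (323,196) in line with the plate mark at (324,86); pointer at -0.305 rad and mark at -0.304 rad. The nut is at about (323,193). Now I turn the tool back counter-clockwise for a long clockwise stroke on the nut.

```bash
python3 -m creep '{"delta_pos":[[0,0,0],[0,0,0],[0,0,0],[0,0,0],[0,0,0],[0,0,0],[0,0,0],[0,0,0],[0,0,0],[0,0,0]],"dr":[[-0.14,0,0],[-0.28,0,0],[-0.42,0,0],[-0.56,0,0],[-0.7,0,0],[-0.84,0,0],[-0.98,0,0],[-1.12,0,0],[-1.26,0,0],[-1.4,0,0]]}'
python3 -m creep '{"delta_pos":[[0,0,0],[0,0,0],[0,0,0],[0,0,0],[0,0,0],[0,0,0],[0,0,0],[0,0,0],[0,0,0]],"dr":[[-0.14,0,0],[-0.28,0,0],[-0.42,0,0],[-0.56,0,0],[-0.7,0,0],[-0.84,0,0],[-0.96,0,0],[-0.96,0,0],[-0.96,0,0]]}'
python3 - <<'E'
from ang import *
import pickle
s=manip.get_state(); w=manip.get_image("wrist"); pickle.dump((w,s),open("w6.pkl","wb"))
print(s["contact_force"],s["position"],s["qpos"][5])
Q=R.from_quat(s["ee_rot"][[1,2,3,0]]).as_matrix(); print(Q.round(3),"Y",np.arctan2(Q[1,1],Q[0,1])); print("shift cm",100*Q.T@(np.array([.462,-.0236,.0785])-s["position"]))
u,v=proj(w,[.462,-.0238,.12]).astype(int); print(u,v)
from meas import run; run(w,u-70,u+70,max(v-80,0),min(v+60,400))
E
```

```text
clock: 9.65
position: [0.4615, -0.0246, 0.2237]
ee_rot: [-0.368, -0.603, -0.37, 0.604]
contact_force: [-0.7, -0.1, 0.1]
width: 0.0853
clock: 10.55
position: [0.4618, -0.0246, 0.2241]
ee_rot: [0.604, 0.367, 0.605, -0.367]
contact_force: [-0.2, 0.1, -0.1]
width: 0.0854
[-0.18300426  0.10510171 -0.05740853] [ 0.4618424  -0.02463375  0.22410567] -0.6824688525652404
[[-0.002  0.888  0.46 ]
 [ 0.     0.46  -0.888]
 [-1.    -0.001 -0.001]] Y 0.47851314552218843
shift cm [14.5605621   0.07902147 -0.06955064]
325 199
knob top z 0.13066777070580435 975
knob rect [ 0.4618 -0.022 ] [0.0159 0.0341] 72.371826171875 PCA red n 146 [ 0.46915976 -0.02577266]
knob ang pca -0.326 red centroid -0.473 red pca -0.319
knob depth center [ 0.4615 -0.022   0.1306]
nut top z 0.1005 1747 circ ((0.46166694164276123, -0.022699784487485886), 0.02776557393372059) flat normal ang mod60 0.471 width 0.04904957137832445
```

```bash
python3 -m creep '{"delta_pos":[[3,0.08,-0.07],[6.5,0.08,-0.07],[9,0.08,-0.07],[11,0.08,-0.07],[12.5,0.08,-0.07],[13.7,0.08,-0.07],[14.5,0.08,-0.07],[14.5,0.08,-0.07],[14.5,0.08,-0.07]],"dr":[[0,0,0],[0,0,0],[0,0,0],[0,0,0],[0,0,0],[0,0,0],[0,0,0],[0,0,0],[0,0,0]]}'
python3 -m creep '{"delta_pos":[[0,0,0],[0,0,0],[0,0,0],[0,0,0],[0,0,0],[0,0,0],[0,0,0]],"dr":[[0,0,0],[0,0,0],[0,0,0],[0,0,0],[0,0,0],[0,0,0],[0,0,0]]}' -1 40
python3 - <<'E'
from ang import *
import pickle
s=manip.get_state(); w=manip.get_image("wrist"); pickle.dump((w,s),open("w7.pkl","wb"))
Q=R.from_quat(s["ee_rot"][[1,2,3,0]]).as_matrix(); print("F tool",Q.T@s["contact_force"],"M",Q.T@s["moment"],"Y",np.arctan2(Q[1,1],Q[0,1]),s["width"],s["position"])
cv2.imwrite("pics/w7.png",w["pixels"])
E
```

```text
clock: 11.5
position: [0.463, -0.0238, 0.08]
ee_rot: [0.605, 0.367, 0.605, -0.367]
contact_force: [0.1, 0.2, 0.4]
width: 0.0855
clock: 12.2
position: [0.4631, -0.0238, 0.0805]
ee_rot: [0.605, 0.367, 0.604, -0.366]
contact_force: [-2.1, 0.1, 6.4]
width: 0.0493
F tool [-6.38005857 -1.77818428 -1.06609232] M [-0.01330599  0.08037245 -0.17586972] Y 0.48109472447815504 0.04931436596037008 [ 0.46307094 -0.02383926  0.08054104]
```

View pics/w7.png

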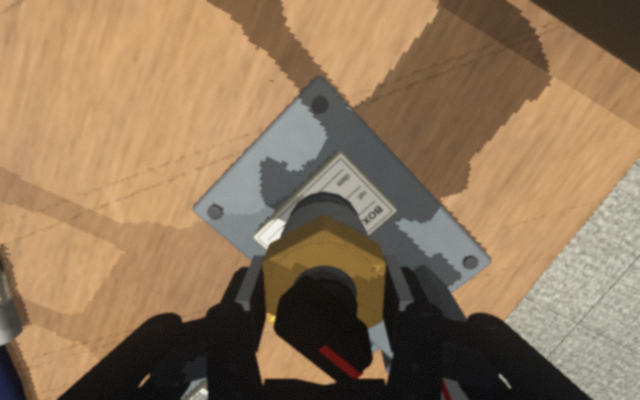

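The wrist view shows the pads on two opposite nut flats (edges at about (262,285) and (386,285)), with the knob clear between the fingers. Next I turn clockwise.

```bash
python3 -m creep '{"delta_pos":[[0.02,0,0],[0.04,0,0],[0.06,0,0],[0.08,0,0],[0.1,0,0],[0.11,0,0],[0.13,0,0],[0.15,0,0],[0.17,0,0],[0.19,0,0]],"dr":[[0.12,0,0],[0.24,0,0],[0.36,0,0],[0.48,0,0],[0.6,0,0],[0.72,0,0],[0.84,0,0],[0.96,0,0],[1.08,0,0],[1.2,0,0]]}'
cat > st.py <<'E'
from h import *
s=manip.get_state(); Q=R.from_quat(s["ee_rot"][[1,2,3,0]]).as_matrix(); print("F tool",(Q.T@s["contact_force"]).round(2),"M",(Q.T@s["moment"]).round(3),"Y",np.arctan2(Q[1,1],Q[0,1]).round(4),"w",s["width"].round(4),s["position"].round(4),"q6",s["qpos"][5].round(3),"eff",s["effort"][5].round(3))
E
python3 st.py
python3 -m creep '{"delta_pos":[[0.02,0,0],[0.03,0,0],[0.05,0,0],[0.06,0,0],[0.06,0,0]],"dr":[[0.1,0,0],[0.2,0,0],[0.3,0,0],[0.4,0,0],[0.4,0,0]]}'
python3 st.py
```

```text
clock: 13.25
position: [0.4626, -0.0239, 0.0786]
ee_rot: [-0.291, -0.645, -0.291, 0.645]
contact_force: [-2.1, -0.6, 6.7]
width: 0.0491
clock: 13.75
position: [0.4625, -0.0238, 0.078]
ee_rot: [-0.158, -0.689, -0.158, 0.689]
contact_force: [-1.9, -0.2, 7.0]
width: 0.0492Traceback (most recent call last):
  File "st.py", line 2, in <module>
    s=manip.get_state(); Q=R.from_quat(s["ee_rot"][[1,2,3,0]]).as_matrix(); print("F tool",(Q.T@s["contact_force"]).round(2),"M",(Q.T@s["moment"]).round(3),"Y",np.arctan2(Q[1,1],Q[0,1]).round(4),"w",s["width"].round(4),s["position"].round(4),"q6",s["qpos"][5].round(3),"eff",s["effort"][5].round(3))
                                                                                                                                                                                                       ^^^^^^^^^^^^^^^^
AttributeError: 'float' object has no attribute 'round'
Traceback (most recent call last):
  File "st.py", line 2, in <module>
    s=manip.get_state(); Q=R.from_quat(s["ee_rot"][[1,2,3,0]]).as_matrix(); print("F tool",(Q.T@s["contact_force"]).round(2),"M",(Q.T@s["moment"]).round(3),"Y",np.arctan2(Q[1,1],Q[0,1]).round(4),"w",s["width"].round(4),s["position"].round(4),"q6",s["qpos"][5].round(3),"eff",s["effort"][5].round(3))
                                                                                                                                                                                                       ^^^^^^^^^^^^^^^^
AttributeError: 'float' object has no attribute 'round'
```

```bash
sed -i 's/s\["width"\].round(4)/s["width"]/' st.py; python3 st.py
python3 -m creep '{"delta_pos":[[0.01,0,0],[0.03,0,0],[0.03,0,0]],"dr":[[0.08,0,0],[0.16,0,0],[0.16,0,0]]}'; python3 st.py
python3 -m creep '{"delta_pos":[[0.01,0,0],[0.02,0,0],[0.02,0,0],[0.02,0,0]],"dr":[[0.05,0,0],[0.1,0,0],[0.13,0,0],[0.13,0,0]]}'; python3 st.py
```

```text
F tool [-7.04 -0.67  1.81] M [ 0.101 -0.457  0.035] Y -1.1206 w 0.0491819790339777 [ 0.4625 -0.0238  0.078 ] q6 0.919 eff 0.28
clock: 14.05
position: [0.4625, -0.0238, 0.0777]
ee_rot: [-0.102, -0.7, -0.102, 0.7]
contact_force: [-3.2, 0.6, 7.9]
width: 0.0495
F tool [-7.89 -1.46  2.96] M [ 0.027 -0.412  0.051] Y -1.2802 w 0.04949436110483423 [ 0.4625 -0.0238  0.0777] q6 1.079 eff 0.207
clock: 14.45
position: [0.4622, -0.0238, 0.0776]
ee_rot: [-0.061, -0.704, -0.059, 0.705]
contact_force: [-3.2, 2.6, 7.2]
width: 0.0488
F tool [-7.19 -3.11  2.67] M [-2.268 -0.326 -0.374] Y -1.4009 w 0.04880095698520084 [ 0.4622 -0.0238  0.0776] q6 1.202 eff 2.367
```

```bash
python3 -m creep '{"delta_pos":[[0,0,0],[0,0,0],[0,0,0],[0,0,0],[0,0,0],[-1,0,0],[-4,0,0],[-8,0,0],[-11,0,0],[-14.5,0,0]],"dr":[[0,0,0],[0,0,0],[0,0,0],[0,0,0],[0,0,0],[0,0,0],[0,0,0],[0,0,0],[0,0,0],[0,0,0]]}' 1 40
python3 -m creep '{"delta_pos":[[0,0,0],[0,0,0],[0,0,0]],"dr":[[0,0,0],[0,0,0],[0,0,0]]}'
python3 st.py
python3 - <<'E'
from ang import *
import pickle
s=manip.get_state(); w=manip.get_image("wrist"); sd=manip.get_image("side"); pickle.dump((w,s),open("w8.pkl","wb"))
rep(w,s,.1315)
u,v=proj(w,[.462,-.0238,.12]).astype(int); print(u,v)
from meas import run; run(w,u-70,u+70,max(v-160,0),min(v+60,400))
a=cv2.resize(w["pixels"][max(v-150,0):v+60,u-80:u+80],(400,525),interpolation=cv2.INTER_CUBIC)
b=cv2.resize(sd["pixels"][160:265,300:380],(400,525),interpolation=cv2.INTER_CUBIC)
cv2.imwrite("pics/c8.png",np.hstack([a,b]))
E
```

```text
clock: 15.45
position: [0.4624, -0.0237, 0.2236]
ee_rot: [0.057, 0.705, 0.057, -0.705]
contact_force: [0.9, 0.8, 0.1]
width: 0.0857
clock: 15.75
position: [0.4619, -0.0236, 0.221]
ee_rot: [-0.057, -0.704, -0.057, 0.705]
contact_force: [-0.1, -0.3, -0.6]
width: 0.0851
F tool [0.56 0.33 0.11] M [0.026 0.01  0.006] Y -1.4091 w 0.08510774390534084 [ 0.4619 -0.0236  0.221 ] q6 1.207 eff 0.0
[379  89   6   7  20] [381.5  92.6] z 0.118 [ 0.5433 -0.0494  0.118 ] dist 0.0854 ang from tcp -0.3067 tool yz mm [ 38.6 -76.4]
[379  89   6   7  20] [381.5  92.6] z 0.1315 [ 0.5432 -0.0472  0.1315] dist 0.0847 ang from tcp -0.2828 tool yz mm [ 36.5 -76.6]
  pca ang mod pi 2.7443704501194004
[322 179  15  29 144] [329.7 194.8] z 0.118 [ 0.466  -0.0268  0.118 ] dist 0.0053 ang from tcp -0.6543 tool yz mm [ 3.9 -3.8]
[322 179  15  29 144] [329.7 194.8] z 0.1315 [ 0.4702 -0.0259  0.1315] dist 0.0087 ang from tcp -0.268 tool yz mm [ 3.7 -8.1]
  pca ang mod pi 2.872056874443949
-z tool ang 0.16174726596346645
324 200
knob top z 0.13069092450313022 969
knob rect [ 0.4635 -0.0237] [0.016  0.0345] 73.46038818359375 PCA red n 143 [ 0.46992115 -0.02589221]
knob ang pca -0.294 red centroid -0.331 red pca -0.268
knob depth center [ 0.4637 -0.0233  0.1306]
nut top z 0.0977 1789 circ ((0.46308138966560364, -0.02291984297335148), 0.02767176367342472) flat normal ang mod60 0.742 width 0.04929230607184202
line top [ 0.5437 -0.0418  0.1671] ang from knob -0.294 dist 0.0833
```

View pics/c8.png

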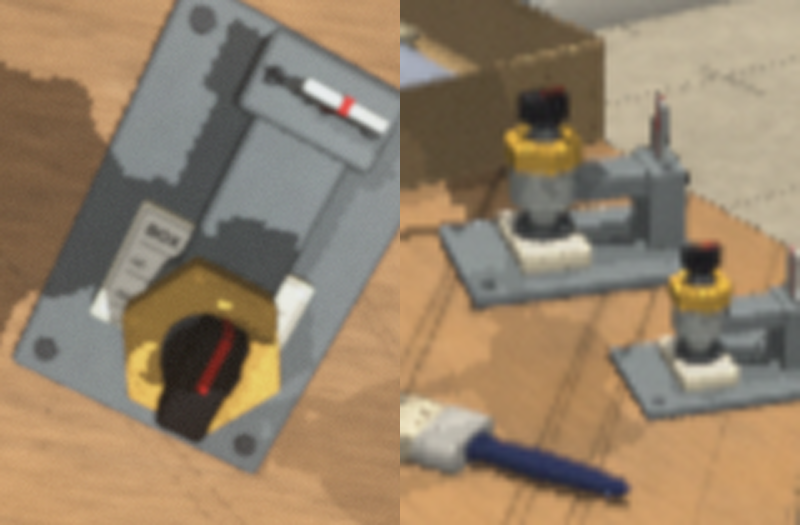

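The crops show the pointer stripe at about (217,360) aimed at the mark at (347,105), and the nut sitting low on the boss. The flat angle, 0.742, matches the home angle, and there was a 2.3 N m stop. The height, though, can't clearly rule out the nut being 60° short. I'll test with one more grip on the next pair of flats.

```bash
python3 -m creep '{"delta_pos":[[1,0,0],[2,0,0],[3,0,0],[4,0,0],[5,0,0],[5,0,0],[5,0,0],[5,0,0],[5,0,0],[5,0,0]],"dr":[[0.13,0,0],[0.26,0,0],[0.39,0,0],[0.52,0,0],[0.65,0,0],[0.78,0,0],[0.91,0,0],[0.99,0,0],[0.99,0,0],[0.99,0,0]]}'
python3 st.py
python3 -m creep '{"delta_pos":[[2,0,0],[4,0,0],[6,0,0],[7.5,0,0],[8.6,0,0],[9.2,0,0],[9.2,0,0]],"dr":[[0,0,0],[0,0,0],[0,0,0],[0,0,0],[0,0,0],[0,0,0],[0,0,0]]}'
python3 -m creep '{"delta_pos":[[0,0,0],[0,0,0],[0,0,0],[0,0,0],[0,0,0],[0,0,0],[0,0,0]],"dr":[[0,0,0],[0,0,0],[0,0,0],[0,0,0],[0,0,0],[0,0,0],[0,0,0]]}' -1 40
python3 st.py
python3 -m creep '{"delta_pos":[[0,0,0],[0,0,0],[0,0,0]],"dr":[[0.03,0,0],[0.06,0,0],[0.06,0,0]]}'
python3 st.py
```

```text
clock: 16.85
position: [0.4623, -0.0236, 0.171]
ee_rot: [0.284, -0.647, 0.284, 0.648]
contact_force: [0.4, 0.5, -0.1]
width: 0.0856
F tool [ 0.12 -0.64  0.06] M [-0.023  0.025  0.043] Y -2.3973 w 0.08561060421134752 [ 0.4623 -0.0236  0.171 ] q6 2.196 eff 0.019
clock: 17.55
position: [0.4624, -0.0236, 0.0791]
ee_rot: [0.284, -0.647, 0.284, 0.648]
contact_force: [-0.5, 0.4, -0.4]
width: 0.0852
clock: 18.25
position: [0.4633, -0.0239, 0.0807]
ee_rot: [-0.285, 0.648, -0.284, -0.647]
contact_force: [-1.1, -0.6, 6.4]
width: 0.0488
F tool [-6.39  1.17  0.3 ] M [ 0.087 -0.089  0.175] Y -2.3989 w 0.04882654677077511 [ 0.4633 -0.0239  0.0807] q6 2.197 eff -0.041
clock: 18.55
position: [0.4637, -0.0244, 0.0807]
ee_rot: [-0.301, 0.641, -0.302, -0.638]
contact_force: [-0.7, 0.3, 6.4]
width: 0.0489
F tool [-6.42  0.37  0.63] M [-2.144  0.044 -0.013] Y -2.4517 w 0.04893851638954129 [ 0.4637 -0.0244  0.0807] q6 2.252 eff 2.231
```

The torque rises at once to 2.1 N m from a different grip, so the nut is home. I release, back off and do a final check.

```bash
python3 -m creep '{"delta_pos":[[0,0,0],[0,0,0],[0,0,0],[0,0,0],[0,0,0],[-1,0,0],[-4,0,0],[-8,0,0],[-11,0,0],[-14.5,0,0]],"dr":[[0,0,0],[0,0,0],[0,0,0],[0,0,0],[0,0,0],[0,0,0],[0,0,0],[0,0,0],[0,0,0],[0,0,0]]}' 1 40
python3 -m creep '{"delta_pos":[[0,0,0],[0,0,0],[0,0,0],[0,0,0]],"dr":[[-0.14,0,0],[-0.28,0,0],[-0.4,0,0],[-0.45,0,0]]}'
python3 -m creep '{"delta_pos":[[0,0,0],[0,0,0],[0,0,0]],"dr":[[0,0,0],[0,0,0],[0,0,0]]}'
python3 - <<'E'
from ang import *
s=manip.get_state(); w=manip.get_image("wrist"); t=manip.get_image("top")
rep(w,s,.1315)
u,v=proj(w,[.462,-.0238,.12]).astype(int)
from meas import run; run(w,u-70,u+70,max(v-160,0),min(v+60,400))
a=cv2.resize(w["pixels"][max(v-150,0):v+60,u-80:u+80],(400,525),interpolation=cv2.INTER_CUBIC)
b=cv2.resize(t["pixels"][130:240,270:500],(400,191)); b=cv2.copyMakeBorder(b,0,334,0,0,0)
cv2.imwrite("pics/c9.png",np.hstack([a,b]))
E
```

```text
clock: 19.55
position: [0.4623, -0.0236, 0.2266]
ee_rot: [-0.304, 0.638, -0.304, -0.638]
contact_force: [-0.6, 0.4, 0.8]
width: 0.0856
clock: 19.95
position: [0.4627, -0.0237, 0.2257]
ee_rot: [-0.153, 0.691, -0.153, -0.69]
contact_force: [-0.0, 0.6, -0.1]
width: 0.0852
clock: 20.25
position: [0.4628, -0.0237, 0.225]
ee_rot: [-0.154, 0.69, -0.154, -0.69]
contact_force: [-0.5, 0.5, 0.5]
width: 0.0854
[307  77   3   7  16] [307.8  80.6] z 0.118 [ 0.5435 -0.0496  0.118 ] dist 0.0848 ang from tcp -0.3105 tool yz mm [-10.8 -84.1]
[307  77   3   7  16] [307.8  80.6] z 0.1315 [ 0.5431 -0.0501  0.1315] dist 0.0846 ang from tcp -0.3174 tool yz mm [-10.2 -84. ]
  pca ang mod pi 2.7903022581820154
[318 179   8  27 123] [321.9 190.9] z 0.118 [ 0.4685 -0.0248  0.118 ] dist 0.0058 ang from tcp -0.186 tool yz mm [-1.4 -5.6]
[318 179   8  27 123] [321.9 190.9] z 0.1315 [ 0.4721 -0.0266  0.1315] dist 0.0098 ang from tcp -0.3004 tool yz mm [-1.3 -9.7]
  pca ang mod pi 2.8421685797350587
-z tool ang -0.43900847233328005
knob top z 0.13072718205287026 945
knob rect [ 0.4633 -0.0243] [0.0158 0.0342] 72.6167221069336 PCA red n 123 [ 0.47189927 -0.02650748]
knob ang pca -0.314 red centroid -0.25 red pca -0.299
knob depth center [ 0.4637 -0.0244  0.1306]
nut top z 0.0975 1784 circ ((0.46296995878219604, -0.023929480463266373), 0.027909135445952415) flat normal ang mod60 0.733 width 0.0492086240285556
line top [ 0.545  -0.0503  0.118 ] ang from knob -0.305 dist 0.0841
```

View pics/c9.png

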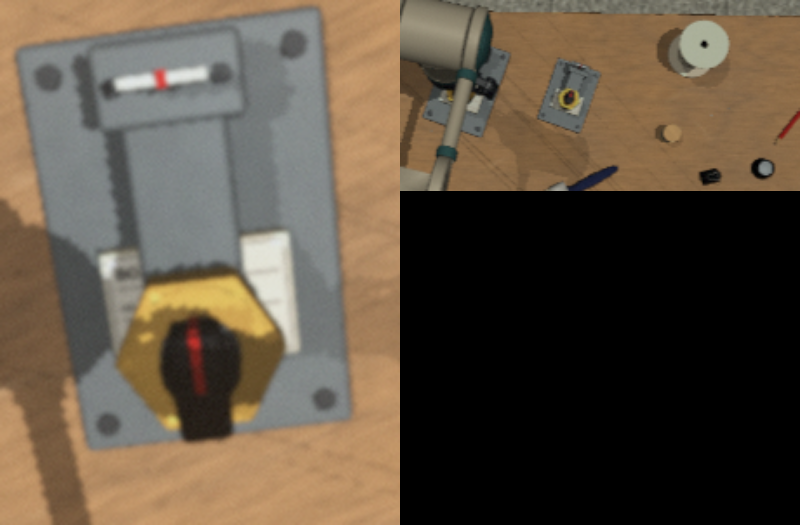

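The left crop shows the pointer stripe at (196,360) in line with the mark at (160,80): -0.30 to -0.31 rad against -0.305 rad. The nut's flats are square to the press. The right crop shows the reel and bobbin still in place and the gripper clear of the press.

```bash
python3 -c "from rig import manip; print(manip.sign_off())"
```

```text
the job is handed in; nothing more can be done
None
```

I turned the knob on the largest press about 1.31 rad clockwise, so its red pointer faces the line. I then ran the jam nut down about 1.8 rad to its hard stop, let go of the press, backed the arm off and handed the job in at about 20 s.

- **Pointer:** in the last look it read -0.30 to -0.31 rad and the line -0.305 rad. One view between the two nut grips read up to 0.04 rad short, which I took as measurement scatter.
- **Jam nut:** it stopped hard at 2.3 N m, and again at 2.1 N m when I re-gripped it on the next pair of flats. Its flats sit at the home angle (0.733 to 0.742 against 0.742 rad).
- **Nut height:** this check was weaker. The wrist camera put the nut top at 97.5 mm, against 98 mm when home. That camera reads about 1.3 mm low, so height alone could not rule out the nut being 60° short, and I relied on the two stops.
- **Bystanders:** I didn't go near the tape reel or thread bobbin, and both were still in place in the last top view.
- **Camera disagreement:** the top and wrist cameras differed by 3–4 mm on the spindle's y position. The gripper centred itself on the knob with only about 2 N of side force.

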